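# Sift the baking weights out of the walnuts

## Task

Four red baking weights have got in among the walnuts in the sieve. Pick the sieve up by its handle, hold it over the large steel bowl and, keeping it about level, shake it from side to side until all four weights have dropped into that bowl and only the walnuts are left in the sieve; then lower the sieve gently (pressing with no more than 15 N) until it is felt to sit in the mouth of the pedestal bowl, whose stem may be set to any height, and only then let go, leaving it seated level and centred with both walnuts in it. Spill nothing, keep the large bowl standing about where it is and leave the other things alone.

Things in the scene. Friction and masses are not known exactly. Their poses are not given: they have to be found in the camera images.
- sieve_grip (a point): the place to grip the sieve: middle of the straight green handle's root part, 125 mm from the sieve's vertical axis and 42 mm above its underside. The handle is a level bar 14 mm wide, 20 mm high and about 120 mm long, from the sieve's wall to 215 mm off its axis, running along the sieve's -x. Axes are those of the sieve: x from the handle towards the basket, y across the handle (the side-to-side direction), z up
- sieve_floor (a point): centre of the sieve's floor (bars' top face), on the sieve's vertical axis, 8 mm above its underside and 125 mm along +x from the grip point. The steel sieve weighs about 170 g (0.8 to 1.25 times that): open top, upper rim 182 mm across and 57 mm high; its underside is a cone that widens from 120 mm across at 8 mm height to 182 mm at 45 mm height; the floor has three flat bars 9 mm wide along x (at y = -30, 0, 30 mm) with open slots of 21 mm between
- sieve: the whole sieve; origin on its axis at the underside, axes as for the grip. Its conical underside centres itself in the pedestal bowl's rim; seated, the origin is 22 to 28 mm below that rim
- weight1_center (a point): centre of a red-enamelled steel baking weight, a flat disc 16 mm across and 7 mm thick, 11 g; one of four lying flat on the sieve's bars at the start; it slides on the sieve with a friction coefficient of about 0.35 to 0.55 and falls through a slot once pushed some 5 mm off its bar
- weight2_center (a point): centre of a red-enamelled steel baking weight, a flat disc 16 mm across and 7 mm thick, 11 g; one of four lying flat on the sieve's bars at the start; it slides on the sieve with a friction coefficient of about 0.35 to 0.55 and falls through a slot once pushed some 5 mm off its bar
- weight3_center (a point): centre of a red-enamelled steel baking weight, a flat disc 16 mm across and 7 mm thick, 11 g; one of four lying flat on the sieve's bars at the start; it slides on the sieve with a friction coefficient of about 0.35 to 0.55 and falls through a slot once pushed some 5 mm off its bar
- weight4_center (a point): centre of a red-enamelled steel baking weight, a flat disc 16 mm across and 7 mm thick, 11 g; one of four lying flat on the sieve's bars at the start; it slides on the sieve with a friction coefficient of about 0.35 to 0.55 and falls through a slot once pushed some 5 mm off its bar
- walnut1_center (a point): centre of a walnut, a brown ball 36 mm across, 14 g, too big for the slots; one of two lying in the sieve at the start
- walnut2_center (a point): centre of a walnut, a brown ball 36 mm across, 14 g, too big for the slots; one of two lying in the sieve at the start
- bowl_large: the large steel bowl that is to catch the weights: 220 mm across the rim, 80 mm high, foot 100 mm across, loose, 0.42 kg; origin at the centre of its underside on the counter
- pedestal: the pedestal bowl for the sieve: empty steel bowl, 156 mm across the rim, 60 mm deep, on a telescopic stem over a dark round foot, 150 mm across, fixed to the counter. Origin: centre of the foot's underside, straight under the bowl. The stem's height varies and is not reported: the rim is 90 to 135 mm above the counter, to be seen or felt for. The stem does not give under less than 60 N
- bowl_small: bystander: small steel bowl, 110 mm across, 50 mm high, origin under its centre
- measuring_cup: bystander: blue measuring cup, 76 mm across, 70 mm high, with a short handle; origin under its centre
- clasp_jar: bystander: glass jar with flip-top lid and metal clasp, 82 mm across, 115 mm high; origin under its centre
- wooden_spoon: bystander: wooden spoon lying flat, 260 mm long; origin under its middle

How it is judged (in metres and radians):
On the way, in this order (a step that is already met when the one before it is completed fails the run):
1. the sieve is held above the large bowl with at least the walnuts in it (contact force between the fingers and sieve above 1 N and horizontal distance between sieve_floor and bowl_large below 0.1 m and height (world z) of sieve_floor above 0.06 m and z of walnut1_center in the frame of sieve between 0.01 and 0.06 m and horizontal distance between each of walnut1_center, walnut2_center and sieve_floor below 0.085 m and z of walnut2_center in the frame of sieve between 0.01 and 0.06 m), for 0.1 s.
2. all four weights lie in the large bowl while the sieve is still held above that bowl with both walnuts in it (all of step 1 and z of weight1_center in the frame of bowl_large between 0 and 0.06 m and horizontal distance between each of weight1_center, weight2_center, weight3_center, weight4_center and bowl_large below 0.1 m and z of weight2_center in the frame of bowl_large between 0 and 0.06 m and z of weight3_center in the frame of bowl_large between 0 and 0.06 m and z of weight4_center in the frame of bowl_large between 0 and 0.06 m), for 0.2 s.
3. the sieve, still held, touches the pedestal bowl's mouth, roughly centred (contact force between the fingers and sieve above 1 N and contact force between sieve and pedestal above 0.8 N and horizontal distance between sieve_floor and pedestal below 0.025 m and z of walnut1_center in the frame of sieve between 0.01 and 0.06 m and horizontal distance between each of walnut1_center, walnut2_center and sieve_floor below 0.085 m and z of walnut2_center in the frame of sieve between 0.01 and 0.06 m), for 0.1 s.
At the end, for the whole second after the job is handed in: The sieve sits released, at rest and level (within 0.10 rad) in the mouth of the pedestal bowl, centred within 10 mm and resting on it, with both walnuts in it; all four weights lie in the large bowl; the large bowl stands upright (horizontal distance between sieve_floor and pedestal below 0.01 m and angle between each of sieve, bowl_large's own z axis and vertical below 0.1 rad and contact force between sieve and pedestal above 0.5 N and z of walnut1_center in the frame of sieve between 0.01 and 0.06 m and horizontal distance between each of walnut1_center, walnut2_center and sieve_floor below 0.085 m and z of walnut2_center in the frame of sieve between 0.01 and 0.06 m and z of weight1_center in the frame of bowl_large between 0 and 0.06 m and horizontal distance between each of weight1_center, weight2_center, weight3_center, weight4_center and bowl_large below 0.1 m and z of weight2_center in the frame of bowl_large between 0 and 0.06 m and z of weight3_center in the frame of bowl_large between 0 and 0.06 m and z of weight4_center in the frame of bowl_large between 0 and 0.06 m and linear speed of sieve below 0.02 m/s and contact force between the fingers and sieve below 0.1 N); the robot touches nothing.
It fails at once if the sieve is tilted by more than 0.30 rad (angle between sieve's own z axis and vertical above 0.3 rad).
It fails at once if the sieve is pressed on the pedestal bowl with more than 15 N (contact force between sieve and pedestal above 15 N).
It fails at once if the large bowl is pushed more than 40 mm from its place (distance of bowl_large from where it was at the start of the episode above 0.04 m).
It fails at once if a bystander (small bowl, measuring cup, jar, spoon) is moved by more than 20 mm (distance of any of bowl_small, measuring_cup, clasp_jar, wooden_spoon from where it was at the start of the episode above 0.02 m).
It also fails if it takes over 64 s, if anything falls off the work surface, if the arm or the gripper's body presses on something with over 40 N, if the wrist force passes 120 N, or if a joint passes its speed limit or range.

## Robot

A 6-joint arm with a two-finger parallel gripper is mounted at the origin on the work surface. World frame = base frame: x ahead of the robot, y to its left, z up, the work surface at z = 0. Lengths are in mm, angles in rad, forces in N, time in s.
With the tool pointing down it reaches from about 225 to 725 mm from the base axis. Payload 3.1 kg.
Tool frame: the origin (TCP) lies midway between the tips of the shut fingers; the grasp point (between the pads) lies 19 mm behind it; z points along the fingers, x is the direction in which the jaws open and shut, and the axes are right-handed (so a half turn about z gives the same grasp; the last joint's range is limited). The gripper opens to 85 mm and grips with 20 to 120 N. Pads are 22 mm wide; open, the fingers measure 114 mm over their backs; the gripper's body (76 mm by 85 mm) begins 54 mm behind the grasp point. The pads swing forward as they close: fully open they stand 13 mm farther back than shut.
Start: joints at [-1.388, 0.048, 0.099, 1.622, 0, 1.443], TCP at [160.541, -499.844, 231.312] pointing down, gripper open.
Joint ranges: [-2.91, 2.91], [-0.99, 1.94], [-1.21, 1.42], [-2.12, 2.29], [-1.49, 1.47], [-3.14, 3.14]. Speed limits (rad/s): [2.79, 2.79, 3.14, 3.14, 3.14, 3.14].

## Interface

Orientations are given as a unit quaternion [x, y, z, w].
In Python, from workcell import ctrl, camera, order gives the robot as it stands. The module is installed in compiled form; this text tells all that it offers.
- The arm moves only by the tool carry_out, never from a script. Its argument "increments" is text: rows parted by semicolons, each of 7 numbers parted by spaces: the shift along the world's x, y, z each as a share of 5 cm, from -1 to 1, then the turn, a rotation vector about the world's x, y, z each as a share of 5 degrees, from -1 to 1, then the opening, from 0 (shut) to 1 (fully open). In form: tx ty tz wx wy wz jaw; .... A call has exactly 8 rows; each row shifts and turns the pose as measured when the row begins; what a row does not reach is not made up. A row lasts 1/8 s, in which the tool goes at most 62.5 mm and 10.7 degrees, less where a joint would pass 70% of its speed; a pose out of reach is approached as far as the arm can. A call with a number of a shift or a turn outside -1 to 1 is refused whole. A call with a gripper value outside its range is refused whole. The fingers move at their own pace and stop on an object; "force" is the grip in N (left out, the last holds). Time passes only in rows, so rows that do not move let the fingers close, or fill a call up. It gives the time, the measured TCP pose, the force and the opening at its end, in the units of the state.
- ctrl.observe(): the state, without advancing time (a new reading comes with each control period).
- camera(name): name is "scene" or "top"; returns a dict with "frame" (480x640x3 uint8, blue, green, red), "camera_matrix" (3x3 intrinsics, pixels), "k1" (the pictures are not rectified: a ray, as slopes to the right and down, at radius r is drawn at 1 + k1 r^2 times it, then the intrinsics apply), "pose" (4x4, takes a point from camera to world coordinates). Camera axes: x right, y up, looking along -z (the intrinsics and any distortion apply to the point x, -y, -z); pixel columns grow to the right and rows downward; lengths in mm; the calibration is good to about 2 mm. A picture is of the moment at which its call begins. There is no depth.
- order.finish_job(): hands the job in, once; it reports no verdict.
The state is a dict: "t": time; "joint_positions": joint angles; "joint_vel": joint speeds; "joint_torque": joint torques, N m; "tcp_pos": TCP position; "orientation": TCP orientation; "wrist_force": force on the tool from outside, world axes, zero at the start; "moment": the same for the moment, N m; "finger_gap": finger opening in mm.
Only numpy, scipy, OpenCV 4.12 (cv2) and the standard library are available. Lean on these libraries where they do the work, as an engineer would, in place of code of your own. Each camera call takes 0.05 s, during which the arm holds its last target.

## Working session

There is one attempt and no reset: what is moved stays moved. The work goes in short steps, Python scripts to look and compute and a tool call to move; the robot and the scene stay as the last step left them, time stands still between calls to the robot, and variables do not carry over. Pictures are saved under pics/ and viewed, and the job is handed in when it is done.

Besides the shell and the picture viewer there is one more tool, called after ">>>" in YAML: its name, and indented under it one key for each argument. carry_out: Moves the arm, as the interface text tells. Its arguments: {"type":"object","properties":{"increments":{"type":"string"},"force":{"type":"number"}},"required":["increments"]}

```bash
mkdir -p pics
cat > h.py <<'E'
import numpy as np, cv2
from workcell import ctrl, camera, order
def shot(n,fn):
    c=camera(n); cv2.imwrite('pics/%s.png'%fn,c['frame']); return c
def ray(c,u,v):
    K=c['camera_matrix'];k1=c['k1']
    d=np.array([(u-K[0,2])/K[0,0],(v-K[1,2])/K[1,1]])
    s=d.copy()
    for _ in range(30): s=d/(1+k1*(s@s))
    P=c['pose']; r=P[:3,:3]@np.array([s[0],-s[1],-1]); return P[:3,3],r
def onz(c,u,v,z):
    o,r=ray(c,u,v); return o+r*(z-o[2])/r[2]
def proj(c,p):
    P=c['pose']; q=P[:3,:3].T@(np.array(p,float)-P[:3,3]); s=np.array([q[0],-q[1]])/-q[2]
    s=s*(1+c['k1']*(s@s)); K=c['camera_matrix']; return np.array([K[0,0]*s[0]+K[0,2],K[1,1]*s[1]+K[1,2]])
E
python3 - <<'E'
from h import *
for n in ('scene','top'):
    c=shot(n,n+'0'); print(n,c['camera_matrix'],c['k1'],c['pose'].round(3))
print(ctrl.observe())
E
```

```text
scene [[552.84921259   0.         313.92613977]
 [  0.         552.84921259 242.11231667]
 [  0.           0.           1.        ]] 0.048872870460400175 [[ 7.090000e-01 -6.070000e-01  3.590000e-01  1.075571e+03]
 [ 7.050000e-01  6.070000e-01 -3.670000e-01 -4.546600e+02]
 [ 5.000000e-03  5.130000e-01  8.580000e-01  1.284655e+03]
 [ 0.000000e+00  0.000000e+00  0.000000e+00  1.000000e+00]]
top [[436.58158251   0.         320.25299158]
 [  0.         436.58158251 238.50097019]
 [  0.           0.           1.        ]] -0.0835300494863617 [[-1.50000e-02  9.87000e-01 -1.62000e-01  4.53477e+02]
 [-1.00000e+00 -1.90000e-02 -2.50000e-02  5.14450e+01]
 [-2.70000e-02  1.61000e-01  9.87000e-01  9.84155e+02]
 [ 0.00000e+00  0.00000e+00  0.00000e+00  1.00000e+00]]
{'t': 0.1, 'joint_positions': array([-1.38780858e+00,  4.86619267e-02,  9.77470373e-02,  1.62199450e+00,
        1.88668063e-05,  1.44298748e+00]), 'joint_vel': array([-2.79390359e-04,  2.35290714e-04,  3.07346769e-03, -1.41757510e-05,
       -4.82838370e-04, -2.75014861e-03]), 'joint_torque': array([ 3.30315917e-03, -3.39853191e+01,  3.20934999e+01,  1.58188673e-02,
       -8.29915592e-06, -1.07770944e-06]), 'tcp_pos': array([ 160.44231709, -499.30519546,  230.23814207]), 'orientation': array([ 8.08027128e-01, -5.89144332e-01, -7.60921987e-04, -7.33039859e-04]), 'wrist_force': array([-0.38059146,  0.67945437,  0.10221507]), 'moment': array([-0.07561497,  0.00138383, -0.03554768]), 'finger_gap': 85.52449141893806}
```

View pics/scene0.png

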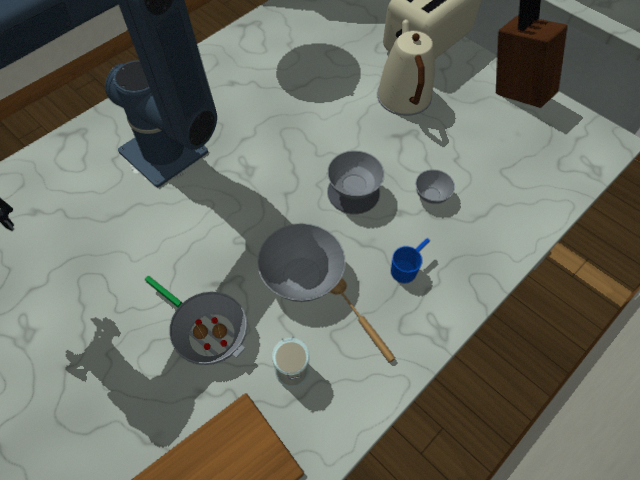

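View pics/top0.png

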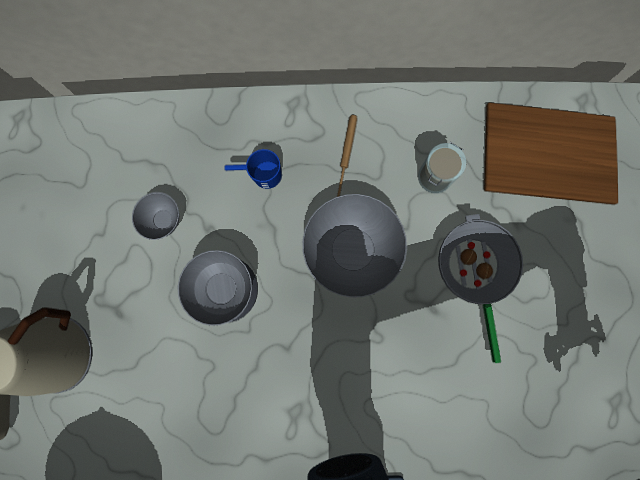

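Run:
```python
import cv2
t=cv2.imread('pics/top0.png'); s=cv2.imread('pics/scene0.png')
def tile(im,x,y,w,h,k,fn):
    cv2.imwrite('pics/'+fn,cv2.resize(im[y:y+h,x:x+w],None,fx=k,fy=k,interpolation=cv2.INTER_CUBIC))
tile(t,420,190,120,190,3,'a1.png'); tile(t,165,180,250,130,3.2,'a2.png'); tile(s,240,130,150,200,3,'a3.png'); tile(s,135,260,130,120,4.5,'a4.png')
```

```text
(no output)
```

View pics/a1.png

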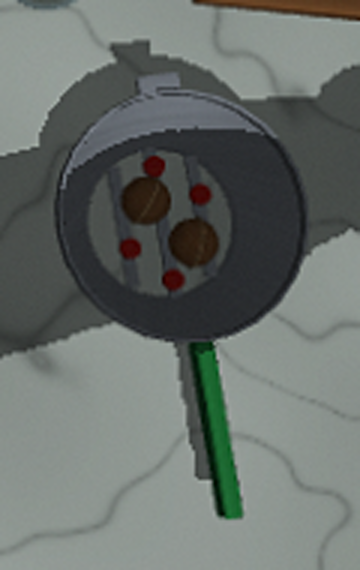

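View pics/a2.png

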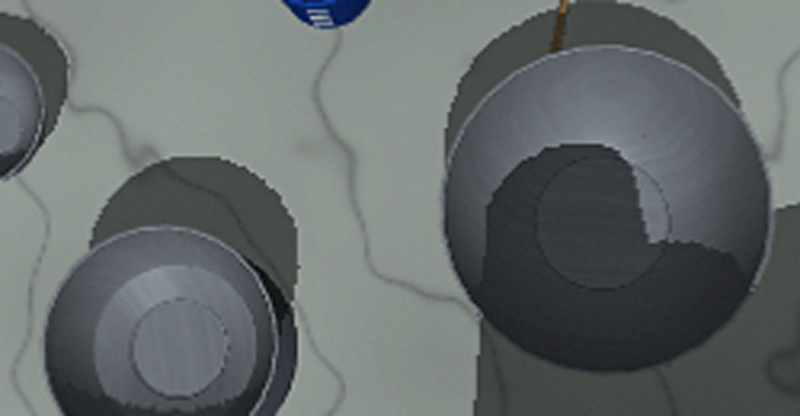

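View pics/a3.png

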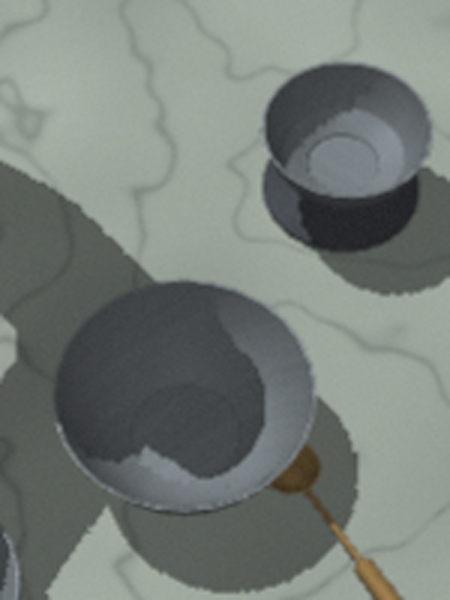

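View pics/a4.png

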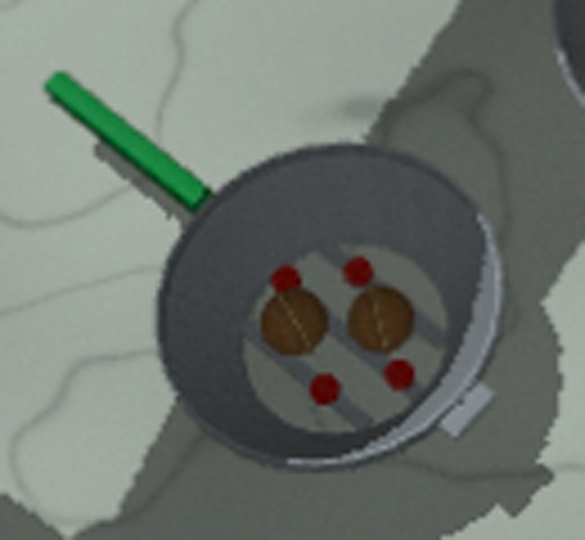

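```bash
cat > m.py <<'E'
from h import *
from scipy.optimize import least_squares
def circ(obs,R,z=None):
    # obs: list of (cam,u,v)
    def f(x):
        zz=z if z is not None else x[2]
        return [np.hypot(*(onz(c,u,v,zz)[:2]-x[:2]))-R for c,u,v in obs]
    p=onz(obs[0][0],obs[0][1],obs[0][2],80)
    r=least_squares(f,[p[0],p[1]] + ([] if z is not None else [110.]),loss='soft_l1')
    return r.x.round(1),np.round(f(r.x),1)
E
python3 - <<'E'
from m import *
t=camera('top'); s=camera('scene')
def P(c,ox,oy,k,pts): return [(c,ox+(x+.5)/k-.5,oy+(y+.5)/k-.5) for x,y in pts]
st=P(t,420,190,3,[(55,215),(180,90),(305,215),(185,342)])
ss=P(s,135,260,4.5,[(160,300),(330,147),(502,285),(318,468)])
print('sieve top',circ(st,91,57),'scene',circ(ss,91,57),'both',circ(st+ss,91))
bt=P(t,165,180,3.2,[(445,200),(770,205),(607,45),(610,372)])
bs=P(s,240,130,3,[(56,390),(315,395),(185,281),(185,513)])
print('bowl',circ(bt,110,80),circ(bs,110,80),circ(bt+bs,110))
pt=P(t,165,180,3.2,[(44,340),(279,340),(165,226),(85,258),(245,258)])
ps=P(s,240,130,3,[(264,132),(431,132),(345,63),(350,198)])
print('ped',circ(pt,78),circ(ps,78),circ(pt+ps,78))
for c,n in((t,'t'),(s,'s')):
    f=c['frame'].astype(int); m=((f[...,1]>f[...,2]+40)&(f[...,1]>f[...,0]+30)).astype(np.uint8)
    n_,l,stt,ce=cv2.connectedComponentsWithStats(m); i=1+np.argmax(stt[1:,4]); v,u=np.nonzero(l==i)
    q=np.array([onz(c,a,b,52)[:2] for a,b in zip(u,v)]); mu=q.mean(0); w=np.linalg.svd(q-mu)[2][0]; a=(q-mu)@w
    print(n,len(u),mu.round(1),w.round(3),(mu+w*a.min()).round(1),(mu+w*a.max()).round(1))
E
```

```text
sieve top (array([ 549.9, -266. ]), array([-0.7, -0.6, -0.6, -0.6])) scene (array([ 549.9, -270.7]), array([-1.4, -1. , -1.9, -1.3])) both (array([ 549.5, -268.3,   52.4]), array([ 0.5,  0.6, -0.9, -1. ,  1.2, -0.5, -3.9, -0.8]))
bowl (array([588.6,   3.5]), array([-4.4, -3. , -1.7, -2. ])) (array([587.6,   1.3]), array([-2.5, -2.6, -0.2, -0.2])) (array([587.8,   3.5,  77. ]), array([-4.1, -2.5, -0.1, -2.9, -0.5, -4.1,  0.4, -0.3]))
ped (array([502.3, 295.3,  81.1]), array([ 0.2, -0.2,  0. , -0.3,  0.3])) (array([488.3, 308.9,  64.2]), array([-0.6, -0.6,  0.6,  0.7])) (array([500.9, 293.2,  89.1]), array([-0.5, -0.8,  0.3, -0.3,  0.4, -1.9, -2.6, -0.6, -1.4]))
t 333 [ 394.3 -285.4] [-0.993 -0.114] [ 453.2 -278.6] [ 337.2 -291.9]
s 256 [ 396.  -288.1] [0.994 0.106] [ 336.  -294.5] [ 454.2 -281.9]
```

>>> carry_out:
  increments: "0.5 0.4 0 0 0 1 1; 0.5 0.4 0 0 0 1 1; 0.5 0.4 0 0 0 1 1; 0.5 0.4 0 0 0 1 1; 0.5 0.4 0 0 0 1 1; 0.5 0.4 0 0 0 1 1; 0.5 0.4 0 0 0 1 1; 0.5 0.4 0 0 0 1 1"

```text
t: 1.2
tcp_pos: [363.8, -334.6, 227.6]
orientation: [0.963, -0.269, -0.002, -0.001]
wrist_force: [0.5, -1.0, 0.4]
finger_gap: 85.2
```

```bash
cat > st.py <<'E'
from h import *
from scipy.spatial.transform import Rotation as R
o=ctrl.observe(); M=R.from_quat(o['orientation']).as_matrix()
print('t',round(o['t'],2),'tcp',o['tcp_pos'].round(1),'yaw',round(np.degrees(np.arctan2(M[1,0],M[0,0])),2),'zax',M[:,2].round(4),'j',o['joint_positions'].round(2),'F',o['wrist_force'].round(2),'M',o['moment'].round(2),'gap',round(o['finger_gap'],1))
E
python3 st.py
```

```text
t 1.2 tcp [ 363.8 -334.6  227.6] yaw -31.19 zax [-0.0041  0.0036 -1.    ] j [-0.88 -0.03  0.02  1.62 -0.    1.24] F [ 0.53 -0.96  0.38] M [ 0.03 -0.   -0.  ] gap 85.2
```

>>> carry_out:
  increments: "0.15 0.13 0 0 0 1 1; 0.15 0.13 0 0 0 1 1; 0.15 0.13 0 0 0 1 1; 0.15 0.13 0 0 0 1 1; 0.15 0.13 0 0 0 1 1; 0.15 0.13 0 0 0 1 1; 0.15 0.13 0 0 0 1 1; 0.15 0.13 0 0 0 1 1"

```text
t: 2.2
tcp_pos: [426.3, -278.1, 225.0]
orientation: [0.996, 0.091, -0.005, -0.002]
wrist_force: [0.4, -0.1, -0.3]
finger_gap: 85.5
```

>>> carry_out:
  increments: "0 0 0 0 0 1 1; 0 0 0 0 0 1 1; 0 0 0 0 0 1 1; 0 0 0 0 0 1 1; 0 0 0 0 0 1 1; 0 0 0 0 0 1 1; 0 0 0 0 0 1 1; 0 0 0 0 0 1 1"

```text
t: 3.2
tcp_pos: [425.8, -276.4, 222.2]
orientation: [0.899, 0.437, -0.007, -0.002]
wrist_force: [0.5, 0.2, -0.4]
finger_gap: 85.4
```

```bash
python3 st.py
```

```text
t 3.2 tcp [ 425.8 -276.4  222.2] yaw 51.87 zax [-0.014  -0.0024 -0.9999] j [-0.7   0.01  0.04  1.61 -0.01 -0.04] F [ 0.48  0.24 -0.41] M [-0.06 -0.01  0.01] gap 85.4
```

>>> carry_out:
  increments: "0 -0.02 -0.25 0 -0.02 1 1; 0 -0.02 -0.25 0 -0.02 1 1; 0 -0.02 -0.25 0 -0.02 1 1; 0 -0.02 -0.25 0 -0.02 1 1; 0 -0.02 -0.25 0 -0.02 1 1; 0 -0.02 -0.25 0 -0.02 1 1; 0 -0.02 -0.25 0 -0.02 1 1; 0 0 -0.25 0 -0.02 1 1"

```text
t: 4.2
tcp_pos: [425.3, -283.0, 118.1]
orientation: [0.687, 0.727, -0.001, 0.003]
wrist_force: [-0.4, -0.1, 0.2]
finger_gap: 85.5
```

```bash
python3 st.py
python3 - <<'E'
from h import *
for n in('scene','top'):
    c=shot(n,n+'1')
t=cv2.imread('pics/top1.png'); s=cv2.imread('pics/scene1.png')
cv2.imwrite('pics/b.png',np.hstack([cv2.resize(t[180:380,400:560],None,fx=2.5,fy=2.5),cv2.resize(s[200:400,90:250],None,fx=2.5,fy=2.5)]))
E
```

```text
t 4.2 tcp [ 425.3 -283.   118.1] yaw 93.24 zax [ 0.0033 -0.0046 -1.    ] j [-0.72  0.01 -0.16  1.39 -0.   -0.77] F [-0.42 -0.09  0.21] M [-0.04 -0.03  0.07] gap 85.5
```

View pics/b.png

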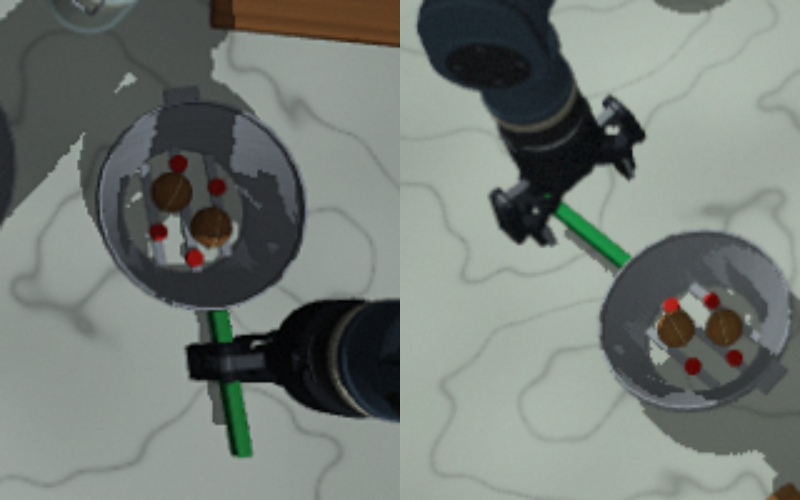

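>>> carry_out:
  increments: "0.01 0 -0.3 0.05 0.04 0.6 1; 0 0 -0.3 0 0 0 1; 0 0 -0.3 0 0 0 1; 0 0 -0.3 0 0 0 1; 0 0 -0.3 0 0 0 1; 0 0 -0.25 0 0 0 1; 0 0 -0.15 0 0 0 1; 0 0 0 0 0 0 1"

```text
t: 5.3
tcp_pos: [424.9, -282.2, 17.4]
orientation: [0.671, 0.742, -0.0, -0.001]
wrist_force: [-0.4, 0.1, 0.8]
finger_gap: 85.4
```

```bash
python3 st.py
```

```text
t 5.3 tcp [ 424.9 -282.2   17.4] yaw 95.76 zax [-0.0022  0.0014 -1.    ] j [-0.72  0.08 -0.3   1.2  -0.   -0.82] F [-0.4   0.08  0.79] M [-0.   -0.1  -0.02] gap 85.4
```

>>> carry_out:
  increments: "0.02 0 0.1 0 0 0 0.5; 0 0 0 0 0 0 0.25; 0 0 0 0 0 0 0.1; 0 0 0 0 0 0 0; 0 0 0 0 0 0 0; 0 0 0 0 0 0 0; 0 0 0 0 0 0 0; 0 0 0 0 0 0 0"
  force: 110

```text
t: 6.3
tcp_pos: [427.4, -283.3, 25.2]
orientation: [0.671, 0.742, -0.0, 0.001]
wrist_force: [0.3, 0.2, 0.5]
finger_gap: 12.2
```

```bash
python3 st.py
```

```text
t 6.3 tcp [ 427.4 -283.3   25.2] yaw 95.78 zax [ 0.001  -0.0013 -1.    ] j [-0.72  0.07 -0.29  1.21 -0.   -0.82] F [0.34 0.23 0.55] M [0.1  0.03 0.09] gap 12.2
```

>>> carry_out:
  increments: "0 0 0.1 0 0 0 0; 0 0 0.25 0 0 0 0; 0 0 0.3 0 0 0 0; 0 0 0.35 0 0 0 0; 0 0 0.4 0 0 0 0; 0 0 0.4 0 0 0 0; 0 0 0.3 0 0 0 0; 0 0 0.1 0 0 0 0"

```text
t: 7.3
tcp_pos: [425.8, -282.8, 142.6]
orientation: [0.671, 0.742, -0.001, 0.0]
wrist_force: [-0.9, -0.6, -2.7]
finger_gap: 12.0
```

```bash
python3 st.py
python3 - <<'E'
from h import *
for n in('scene','top'):
    c=shot(n,n+'2')
t=cv2.imread('pics/top2.png'); s=cv2.imread('pics/scene2.png')
cv2.imwrite('pics/b2.png',np.hstack([cv2.resize(t[180:380,400:560],None,fx=2.5,fy=2.5),cv2.resize(s[200:400,90:250],None,fx=2.5,fy=2.5)]))
E
```

```text
t 7.3 tcp [ 425.8 -282.8  142.6] yaw 95.75 zax [-0.0011 -0.002  -1.    ] j [-0.72  0.01 -0.12  1.44 -0.   -0.82] F [-0.86 -0.65 -2.72] M [-0.07  0.27 -0.02] gap 12.0
```

View pics/b2.png

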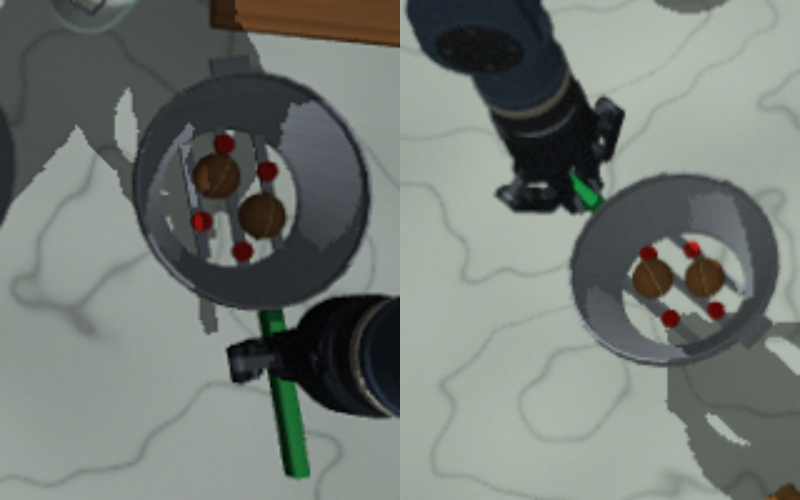

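>>> carry_out:
  increments: "0.05 0.1 0 0 0 0 0; 0.05 0.2 0 0 0 0 0; 0.05 0.3 0 0 0 0 0; 0.05 0.4 0 0 0 0 0; 0.05 0.45 0 0 0 0 0; 0.05 0.45 0 0 0 0 0; 0.05 0.45 0 0 0 0 0; 0.05 0.45 0 0 0 0 0"

```text
t: 8.4
tcp_pos: [443.8, -129.9, 137.5]
orientation: [0.67, 0.742, -0.0, -0.005]
wrist_force: [0.9, -0.2, -2.5]
finger_gap: 11.9
```

>>> carry_out:
  increments: "0.05 0.45 0 0 0 0 0; 0.05 0.45 0 0 0 0 0; 0.05 0.45 0 0 0 0 0; 0.05 0.4 0 0 0 0 0; 0.05 0.3 0 0 0 0 0; 0.05 0.25 0 0 0 0 0; 0.05 0.15 0 0 0 0 0; 0.05 0.05 0 0 0 0 0"

```text
t: 9.4
tcp_pos: [460.2, 10.9, 136.5]
orientation: [0.666, 0.746, 0.001, -0.008]
wrist_force: [0.5, -0.2, -3.2]
finger_gap: 12.4
```

```bash
cat > look.py <<'E'
from m import *
import sys
k=sys.argv[1]; ux,uy,sx,sy=map(int,sys.argv[2:6])
t=shot('top','top'+k); s=shot('scene','scene'+k)
cv2.imwrite('pics/b%s.png'%k,np.hstack([cv2.resize(t['frame'][uy:uy+200,ux:ux+160],None,fx=2.5,fy=2.5),cv2.resize(s['frame'][sy:sy+200,sx:sx+160],None,fx=2.5,fy=2.5)]))
E
python3 st.py; python3 look.py 3 280 160 200 150
```

```text
t 9.4 tcp [460.2  10.9 136.5] yaw 96.44 zax [-0.0105  0.0116 -0.9999] j [-0.13 -0.11 -0.24  1.45  0.01 -0.24] F [ 0.46 -0.16 -3.24] M [-0.08  0.22 -0.  ] gap 12.4
```

View pics/b3.png

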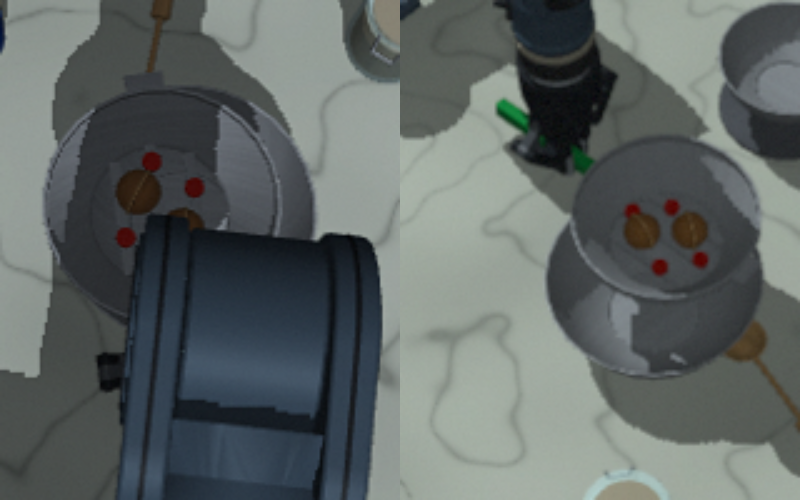

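>>> carry_out:
  increments: "0.02 -0.1 -0.05 -0.06 -0.06 0 0; 0.02 -0.12 -0.05 -0.06 -0.06 0 0; 0.02 -0.1 -0.05 0 0 0 0; 0.02 -0.06 -0.05 0 0 0 0; 0 -0.03 -0.05 0 0 0 0; 0 0 0 0 0 0 0; 0 0 0 0 0 0 0; 0 0 0 0 0 0 0"

```text
t: 10.5
tcp_pos: [464.4, -13.3, 122.8]
orientation: [0.668, 0.744, -0.0, 0.0]
wrist_force: [-0.1, -0.9, -2.9]
finger_gap: 12.0
```

```bash
python3 st.py
```

```text
t 10.5 tcp [464.4 -13.3 122.8] yaw 96.21 zax [-1.e-04 -2.e-04 -1.e+00] j [-0.17 -0.11 -0.27  1.41 -0.   -0.28] F [-0.08 -0.87 -2.87] M [-0.04  0.26  0.  ] gap 12.0
```

>>> carry_out:
  increments: "0 0.3 0 0 0 0 0; 0 -0.5 0 0 0 0 0; 0 0.5 0 0 0 0 0; 0 -0.5 0 0 0 0 0; 0 0.5 0 0 0 0 0; 0 -0.5 0 0 0 0 0; 0 0.5 0 0 0 0 0; 0 -0.3 0 0 0 0 0"

```text
t: 11.5
tcp_pos: [467.0, -4.6, 125.1]
orientation: [0.665, 0.747, 0.004, 0.001]
wrist_force: [-0.4, -1.9, -2.4]
finger_gap: 12.2
```

```bash
python3 st.py; python3 look.py 4 280 160 200 150
```

```text
t 11.5 tcp [467.   -4.6 125.1] yaw 96.63 zax [ 0.0065  0.0052 -1.    ] j [-0.16 -0.11 -0.26  1.41  0.01 -0.27] F [-0.35 -1.87 -2.38] M [-0.03  0.24  0.03] gap 12.2
```

View pics/b4.png

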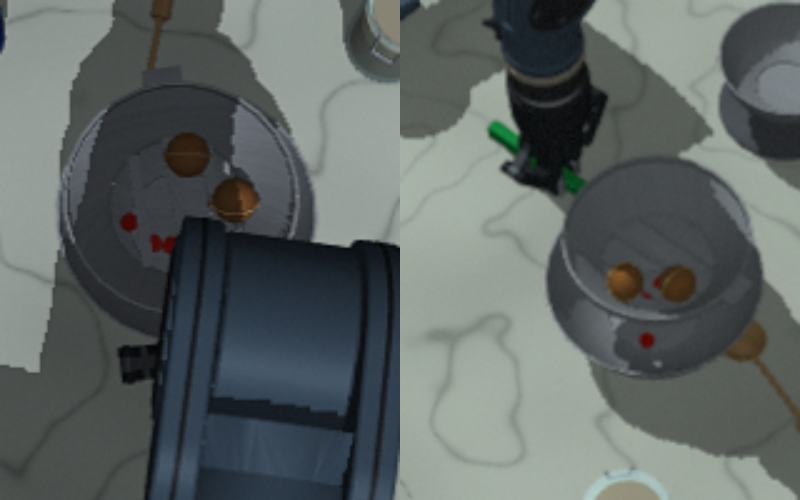

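>>> carry_out:
  increments: "0 -0.05 0 0 0 0 0; 0 -0.05 0 0 0 0 0; 0 0 0 0 0 0 0; 0 0 0 0 0 0 0; 0 0 0 0 0 0 0; 0 0 0 0 0 0 0; 0 0 0 0 0 0 0; 0 0 0 0 0 0 0"

```text
t: 12.6
tcp_pos: [467.2, -12.5, 125.2]
orientation: [0.667, 0.745, 0.004, 0.001]
wrist_force: [-0.3, -0.4, -2.5]
finger_gap: 12.0
```

```bash
python3 st.py
python3 - <<'E'
from h import *
t=shot('top','top5'); s=shot('scene','scene5')
a=cv2.resize(t['frame'][180:300,295:415],(400,400),interpolation=cv2.INTER_CUBIC); b=cv2.resize(s['frame'][200:310,250:360],(400,400),interpolation=cv2.INTER_CUBIC)
cv2.imwrite('pics/b5.png',np.hstack([a,b]))
E
```

```text
t 12.6 tcp [467.2 -12.5 125.2] yaw 96.31 zax [ 0.0069  0.0034 -1.    ] j [-0.17 -0.11 -0.26  1.41  0.   -0.28] F [-0.35 -0.43 -2.54] M [-0.03  0.26  0.  ] gap 12.0
```

View pics/b5.png

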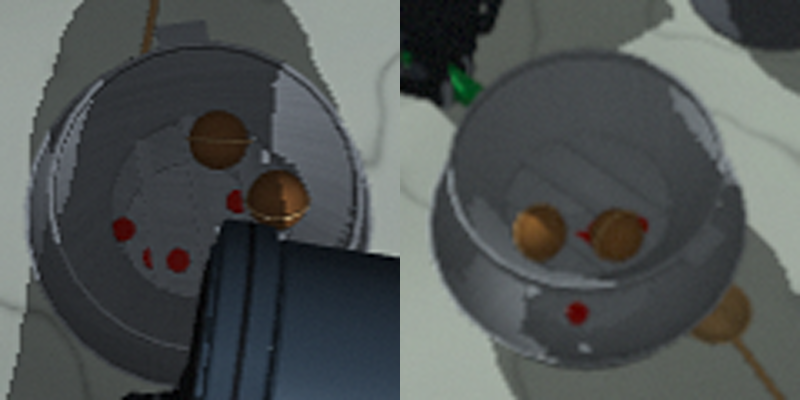

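```bash
cat > w.py <<'E'
from h import *
from scipy.optimize import least_squares
import sys
o=ctrl.observe(); t=camera('top'); s=camera('scene')
def reds(c,box):
    f=c['frame'].astype(int); m=((f[...,2]>70)&(f[...,2]>2.5*f[...,1])&(f[...,2]>2.5*f[...,0])).astype(np.uint8)
    n,l,st,ce=cv2.connectedComponentsWithStats(m)
    return [(ce[i],st[i,4]) for i in range(1,n) if st[i,4]>=3]
T=reds(t,0);S=reds(s,0)
zf=o['tcp_pos'][2]-25+11.5
for n,c,L in(('T',t,T),('S',s,S)):
    for p,a in L: print(n,p.round(1),a,'floor',onz(c,*p,zf)[:2].round(0),'bowl',onz(c,*p,8)[:2].round(0))
for p,a in T:
    for q,b in S:
        o1,r1=ray(t,*p);o2,r2=ray(s,*q)
        x=np.linalg.lstsq(np.c_[r1,-r2],o2-o1,rcond=None)[0]
        g=np.linalg.norm(o1+r1*x[0]-o2-r2*x[1]); m=(o1+r1*x[0]+o2+r2*x[1])/2
        if g<9: print(p.round(0),q.round(0),'gap',g.round(1),m.round(0))
E
python3 w.py
```

```text
T [365.2 239.8] 10 floor [592. -17.] bowl [608. -26.]
T [348.  257.7] 22 floor [556.  18.] bowl [568.  14.]
S [316.5 261. ] 4 floor [627.  14.] bowl [588.  55.]
S [300.2 264.2] 4 floor [606. -20.] bowl [564.  18.]
S [298.3 285.8] 21 floor [644. -64.] bowl [606. -29.]
[365. 240.] [300. 264.] gap 6.6 [597. -16.  94.]
[365. 240.] [298. 286.] gap 4.6 [607. -27.   8.]
[348. 258.] [300. 264.] gap 0.5 [568.  15.  16.]
```

```bash
sed -i 's/>70/>40/; s/2.5\*/2.0*/g; s/>=3\]/>=2]/' w.py; python3 w.py
python3 - <<'E'
from h import *
t=cv2.imread('pics/top5.png'); s=cv2.imread('pics/scene5.png')
a=cv2.resize(t[215:275,320:380],(400,400),interpolation=cv2.INTER_CUBIC); b=cv2.resize(s[235:295,280:340],(400,400),interpolation=cv2.INTER_CUBIC)
cv2.imwrite('pics/b6.png',np.clip(np.hstack([a,b]).astype(float)*1.6,0,255).astype(np.uint8))
E
```

```text
T [365.1 240.3] 27 floor [591. -17.] bowl [607. -25.]
T [331.4 248.2] 35 floor [576.  51.] bowl [591.  51.]
T [338.6 256.8] 9 floor [558.  37.] bowl [571.  35.]
T [348.  257.7] 37 floor [556.  18.] bowl [568.  14.]
S [316.3 260.9] 7 floor [627.  14.] bowl [587.  55.]
S [300.7 264.4] 7 floor [607. -20.] bowl [566.  19.]
S [298.4 285.6] 25 floor [644. -63.] bowl [606. -29.]
[365. 240.] [301. 264.] gap 8.1 [597. -16.  92.]
[365. 240.] [298. 286.] gap 3.8 [606. -27.   7.]
[331. 248.] [316. 261.] gap 1.1 [590.  51.  16.]
[348. 258.] [301. 264.] gap 1.7 [568.  15.  16.]
```

View pics/b6.png

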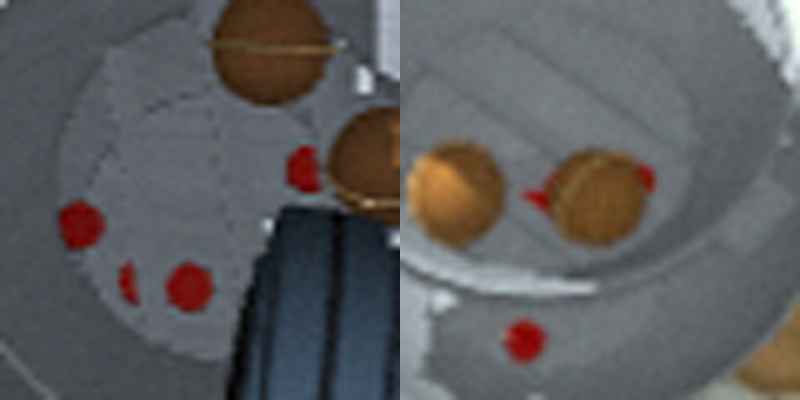

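Run:
```python
from h import *
t=cv2.imread('pics/top5.png'); s=cv2.imread('pics/scene5.png')
def g(im,x,y,w,fn):
    a=cv2.resize(im[y:y+w,x:x+w],(600,600),interpolation=cv2.INTER_CUBIC)
    a=np.clip(a*1.4,0,255).astype(np.uint8)
    for i in range(0,600,60): cv2.line(a,(i,0),(i,6),(0,255,255),1); cv2.line(a,(0,i),(6,i),(0,255,255),1)
    cv2.imwrite(fn,a)
g(t,170,240,100,'pics/p1.png'); g(s,310,140,100,'pics/p2.png')
```

```text
(no output)
```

View pics/p1.png

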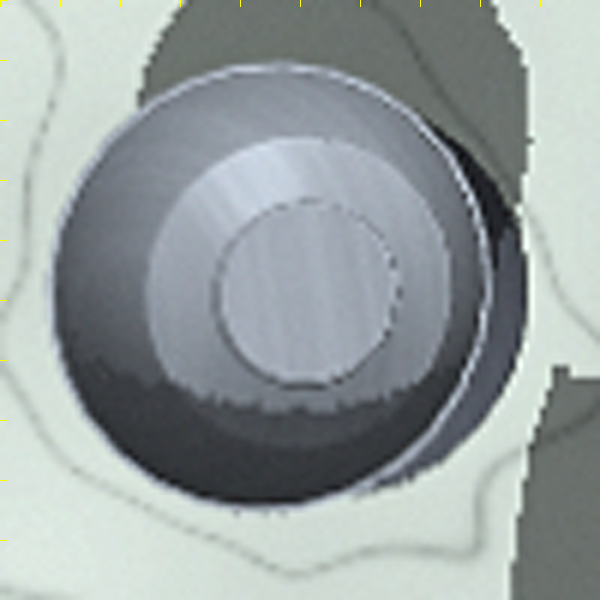

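View pics/p2.png

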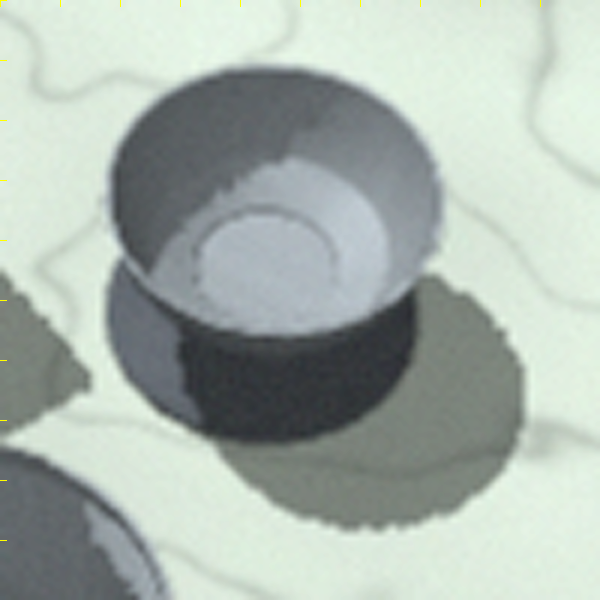

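```bash
cat > ped.py <<'E'
from m import *
t=camera('top'); s=camera('scene')
def P(c,ox,oy,k,pts): return [(c,ox+(x+.5)/k-.5,oy+(y+.5)/k-.5) for x,y in pts]
pt=P(t,170,240,6,[(53,285),(491,285),(275,62),(268,508),(130,115),(420,120),(110,440)])
ps=P(s,310,140,6,[(108,190),(442,205),(270,66),(275,346),(150,275),(400,295)])
def fr(obs,z):
    q=np.array([onz(c,u,v,z)[:2] for c,u,v in obs]); r=least_squares(lambda x:np.hypot(*(q-x[:2]).T)-x[2],[q[:,0].mean(),q[:,1].mean(),78]); return r.x
for z in range(80,140,10): a=fr(pt,z);b=fr(ps,z); print(z,a.round(1),b.round(1),np.hypot(*(a-b)[:2]).round(1))
print(circ(pt+ps,77),circ(pt+ps,78))
f=P(s,310,140,6,[(106,315),(417,310),(265,443),(150,400),(390,390)]); print('foot',circ(f,75,8),circ(f,75,15))
E
python3 ped.py
```

```text
80 [504.  296.7  77.5] [497.1 299.   77. ] 7.3
90 [503.4 293.9  76.6] [501.9 292.8  76.4] 1.9
100 [502.8 291.2  75.8] [506.7 286.5  75.7] 6.1
110 [502.3 288.5  74.9] [511.5 280.3  75.1] 12.3
120 [501.7 285.8  74. ] [516.3 274.   74.4] 18.7
130 [501.2 283.1  73.2] [521.1 267.8  73.8] 25.1
(array([502.7, 292.9,  92. ]), array([-0.4, -0.6, -0.1, -1. ,  1.1, -1.3, -0.8,  0.4, -3.3, -0.1,  5.4,
       -3.5, -2. ])) (array([502.4, 293.9,  89.2]), array([-1.5, -1. , -0.4, -2.3,  0.6, -1.5, -2.2, -0.2, -4.4,  0.2,  3.4,
       -4.9, -3.8]))
foot (array([501.9, 290. ]), array([-1.4, -1. ,  0.8, -0.4, -0.6])) (array([504.6, 286.3]), array([-1.8, -1.3,  0.9, -0.5, -0.6]))
```

>>> carry_out:
  increments: "0 0 0.1 0 0.04 0 0; 0 0.05 0.15 0 0.04 0 0; 0 0.1 0.15 0 0 0 0; -0.05 0.2 0.1 0 0 0 0; -0.1 0.3 0.05 0 0 0 0; -0.1 0.4 0 0 0 0 0; -0.12 0.45 0 0 0 0 0; -0.12 0.45 0 0 0 0 0"

```text
t: 14.0
tcp_pos: [441.3, 90.8, 156.0]
orientation: [0.667, 0.745, 0.002, -0.001]
wrist_force: [-0.4, 0.1, -3.1]
finger_gap: 12.1
```

>>> carry_out:
  increments: "-0.15 0.45 0 0 0 0 0; -0.15 0.45 0 0 0 0 0; -0.15 0.45 0 0 0 0 0; -0.15 0.45 0 0 0 0 0; -0.12 0.4 0 0 0 0 0; -0.1 0.3 0 0 0 0 0; -0.08 0.15 0 0 0 0 0; -0.03 0.05 0 0 0 0 0"

```text
t: 15.0
tcp_pos: [385.6, 238.1, 156.2]
orientation: [0.664, 0.748, 0.003, -0.004]
wrist_force: [-0.1, -0.5, -1.6]
finger_gap: 12.2
```

```bash
python3 st.py
```

```text
t 15.0 tcp [385.6 238.1 156.2] yaw 96.82 zax [-0.0024  0.0095 -1.    ] j [ 0.4  -0.15 -0.24  1.48  0.01  0.28] F [-0.08 -0.54 -1.6 ] M [-0.05  0.26 -0.03] gap 12.2
```

>>> carry_out:
  increments: "-0.02 0.1 -0.05 -0.05 0 -0.06 0; -0.03 0.15 -0.05 -0.05 0 -0.06 0; -0.03 0.2 -0.05 0 0 0 0; -0.02 0.15 -0.05 0 0 0 0; 0 0.1 -0.05 0 0 0 0; 0 0.04 -0.05 0 0 0 0; 0 0 0 0 0 0 0; 0 0 0 0 0 0 0"

```text
t: 16.0
tcp_pos: [380.5, 276.9, 139.6]
orientation: [0.669, 0.744, -0.001, -0.001]
wrist_force: [0.5, 0.0, -2.6]
finger_gap: 12.0
```

```bash
python3 st.py;  python3 - <<'E'
from h import *
t=shot('top','top7').get('frame'); s=shot('scene','scene7').get('frame')
def g(im,x,y,w,fn):
    a=cv2.resize(im[y:y+w,x:x+w],(600,600),interpolation=cv2.INTER_CUBIC)
    a=np.clip(a*1.5,0,255).astype(np.uint8)
    for i in range(0,600,60): cv2.line(a,(i,0),(i,6),(0,255,255),1); cv2.line(a,(0,i),(6,i),(0,255,255),1)
    cv2.imwrite(fn,a)
g(t,155,220,120,'pics/p3.png'); g(s,300,100,120,'pics/p4.png')
E
```

```text
t 16.0 tcp [380.5 276.9 139.6] yaw 96.07 zax [-2.9e-03 -6.0e-04 -1.0e+00] j [ 0.49 -0.09 -0.22  1.45  0.    0.38] F [ 0.45  0.01 -2.62] M [0.01 0.24 0.  ] gap 12.0
```

View pics/p3.png

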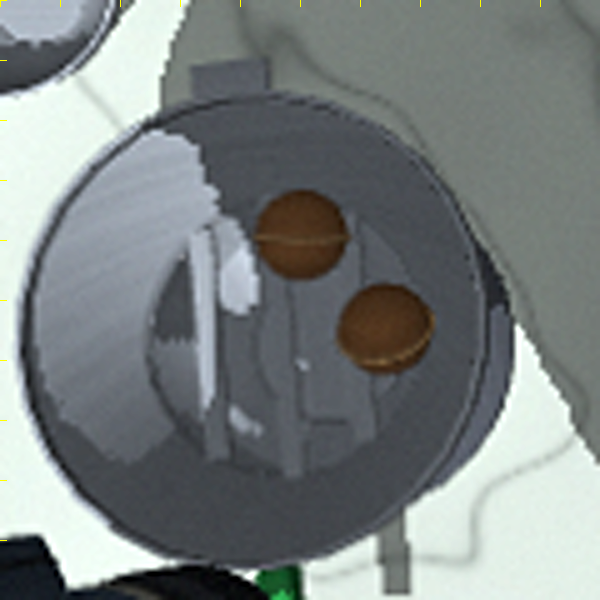

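View pics/p4.png

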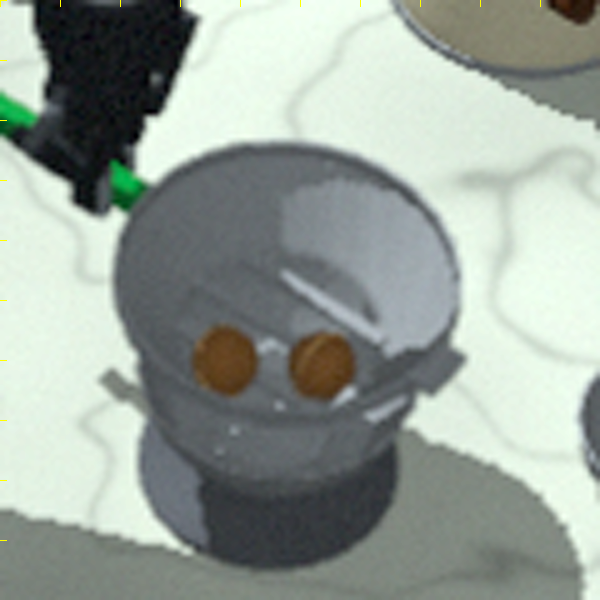

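```bash
cat >> ped.py <<'E'
print('SIEVE')
pt=P(t,155,220,5,[(20,325),(484,325),(262,92),(235,568),(415,150),(70,480)])
ps=P(s,300,100,5,[(115,275),(460,290),(285,143),(275,424),(160,365)])
for z in (150,160,170,180): a=fr(pt,z);b=fr(ps,z); print(z,a.round(1),b.round(1),np.hypot(*(a-b)[:2]).round(1))
E
python3 ped.py | sed -n '/SIEVE/,$p'; python3 w.py
python3 - <<'E'
import cv2
s=cv2.imread('pics/scene7.png'); t=cv2.imread('pics/top7.png')
import numpy as np
cv2.imwrite('pics/b8.png',np.clip(1.5*np.hstack([cv2.resize(t[185:305,295:415],(400,400)),cv2.resize(s[215:315,250:350],(400,400))]),0,255).astype(np.uint8))
E
```

```text
SIEVE
150 [503.9 296.8  91.7] [494.1 301.2  92.4] 10.8
160 [503.3 293.8  90.6] [499.2 294.5  91.6] 4.2
170 [502.7 290.9  89.5] [504.3 287.8  90.8] 3.5
180 [502.1 288.   88.4] [509.5 281.2  90. ] 10.0
T [365.9 239.8] 38 floor [589. -18.] bowl [608. -27.]
T [331.4 248.3] 37 floor [574.  51.] bowl [590.  51.]
T [344.4 257.2] 76 floor [556.  26.] bowl [570.  22.]
S [301.6 264.5] 47 floor [614. -24.] bowl [567.  20.]
S [314.8 261.9] 23 floor [632.   3.] bowl [586.  50.]
S [298.3 285.6] 25 floor [649. -69.] bowl [605. -29.]
[366. 240.] [298. 286.] gap 3.2 [607. -28.  10.]
[331. 248.] [315. 262.] gap 3.1 [589.  50.  12.]
[344. 257.] [302. 265.] gap 3.1 [569.  21.   9.]
```

View pics/b8.png

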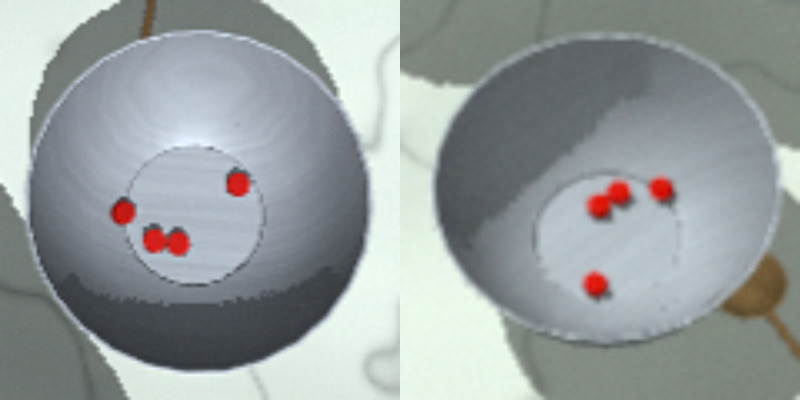

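>>> carry_out:
  increments: "0 0.01 -0.05 0 0.02 0 0; 0 0.01 -0.1 0 0.01 0 0; 0 0 -0.1 0 0 0 0; 0 0 -0.1 0 0 0 0; 0 0 -0.08 0 0 0 0; 0 0 -0.05 0 0 0 0; 0 0 0 0 0 0 0; 0 0 0 0 0 0 0"

```text
t: 17.3
tcp_pos: [380.1, 277.7, 113.5]
orientation: [0.669, 0.744, -0.002, -0.002]
wrist_force: [1.0, 0.3, -1.9]
finger_gap: 12.1
```

```bash
python3 st.py
```

```text
t 17.3 tcp [380.1 277.7 113.5] yaw 96.07 zax [-6.4e-03 -9.0e-04 -1.0e+00] j [ 0.49 -0.08 -0.26  1.4   0.    0.38] F [ 1.01  0.29 -1.92] M [-0.04  0.28  0.  ] gap 12.1
```

>>> carry_out:
  increments: "0 0 -0.03 0 -0.04 0 0; 0 0 -0.03 0 -0.03 0 0; 0 0 -0.03 0 0 0 0; 0 0 -0.03 0 0 0 0; 0 0 -0.02 0 0 0 0; 0 0 -0.02 0 0 0 0; 0 0 0 0 0 0 0; 0 0 0 0 0 0 0"

```text
t: 18.3
tcp_pos: [380.4, 277.9, 105.4]
orientation: [0.669, 0.744, 0.0, 0.0]
wrist_force: [0.4, -0.7, -2.0]
finger_gap: 12.3
```

```bash
python3 st.py
```

```text
t 18.3 tcp [380.4 277.9 105.4] yaw 96.07 zax [ 9.e-04 -4.e-04 -1.e+00] j [ 0.49 -0.08 -0.28  1.37 -0.    0.38] F [ 0.38 -0.74 -1.96] M [-0.01  0.2   0.05] gap 12.3
```

>>> carry_out:
  increments: "0 0 -0.02 0 0 0 0; 0 0 -0.02 0 0 0 0; 0 0 -0.02 0 0 0 0; 0 0 -0.02 0 0 0 0; 0 0 0 0 0 0 0; 0 0 0 0 0 0 0; 0 0 0 0 0 0 0; 0 0 0 0 0 0 0"

```text
t: 19.3
tcp_pos: [380.5, 277.9, 101.2]
orientation: [0.669, 0.744, 0.0, 0.001]
wrist_force: [1.2, 0.5, -1.8]
finger_gap: 12.1
```

```bash
python3 st.py
```

```text
t 19.3 tcp [380.5 277.9 101.2] yaw 96.07 zax [ 1.1e-03 -4.0e-04 -1.0e+00] j [ 0.49 -0.08 -0.29  1.36 -0.    0.38] F [ 1.23  0.55 -1.77] M [-0.05  0.19  0.02] gap 12.1
```

>>> carry_out:
  increments: "0 0 -0.02 0 0 0 0; 0 0 -0.02 0 0 0 0; 0 0 0 0 0 0 0; 0 0 0 0 0 0 0; 0 0 0 0 0 0 0; 0 0 0 0 0 0 0; 0 0 0 0 0 0 0; 0 0 0 0 0 0 0"

```text
t: 20.3
tcp_pos: [380.5, 277.9, 99.1]
orientation: [0.669, 0.744, 0.0, 0.001]
wrist_force: [-0.8, -1.1, -0.7]
finger_gap: 12.0
```

```bash
python3 st.py
```

```text
t 20.3 tcp [380.5 277.9  99.1] yaw 96.06 zax [ 1.1e-03 -3.0e-04 -1.0e+00] j [ 0.49 -0.08 -0.29  1.36 -0.    0.38] F [-0.84 -1.05 -0.69] M [-0.05  0.23  0.02] gap 12.0
```

```bash
cat > avg.py <<'E'
from h import *
F=[];M=[]
for i in range(5):
    o=ctrl.observe(); F.append(o['wrist_force']);M.append(o['moment']); camera('top')
print(round(o['t'],2),o['tcp_pos'].round(1),np.mean(F,0).round(2),np.std(F,0).round(2),np.mean(M,0).round(3))
E
python3 avg.py
```

```text
20.5 [380.5 277.9  99.1] [-0.52 -0.09 -1.8 ] [0.35 0.73 0.67] [-0.03   0.237  0.031]
```

>>> carry_out:
  increments: "0 0 -0.02 0 0 0 0; 0 0 -0.02 0 0 0 0; 0 0 0 0 0 0 0; 0 0 0 0 0 0 0; 0 0 0 0 0 0 0; 0 0 0 0 0 0 0; 0 0 0 0 0 0 0; 0 0 0 0 0 0 0"

```text
t: 21.55
tcp_pos: [380.5, 277.9, 97.0]
orientation: [0.669, 0.744, 0.0, 0.001]
wrist_force: [-0.3, -0.5, -2.5]
finger_gap: 12.1
```

```bash
python3 avg.py
```

```text
21.75 [380.5 277.9  96.9] [ 0.02 -0.1  -2.42] [0.47 0.45 0.43] [-0.021  0.239 -0.004]
```

>>> carry_out:
  increments: "0 0 -0.02 0 0 0 0; 0 0 -0.02 0 0 0 0; 0 0 0 0 0 0 0; 0 0 0 0 0 0 0; 0 0 0 0 0 0 0; 0 0 0 0 0 0 0; 0 0 0 0 0 0 0; 0 0 0 0 0 0 0"

```text
t: 22.8
tcp_pos: [380.5, 277.9, 94.8]
orientation: [0.669, 0.744, 0.0, 0.001]
wrist_force: [0.1, 0.4, -2.2]
finger_gap: 11.8
```

```bash
python3 avg.py
```

```text
23.0 [380.5 277.9  94.8] [ 0.28 -0.09 -2.72] [0.22 0.7  0.62] [-0.021  0.262 -0.013]
```

>>> carry_out:
  increments: "0 0 -0.02 0 0 0 0; 0 0 -0.02 0 0 0 0; 0 0 0 0 0 0 0; 0 0 0 0 0 0 0; 0 0 0 0 0 0 0; 0 0 0 0 0 0 0; 0 0 0 0 0 0 0; 0 0 0 0 0 0 0"

```text
t: 24.05
tcp_pos: [380.7, 278.2, 93.4]
orientation: [0.669, 0.744, 0.001, 0.001]
wrist_force: [-1.1, 0.8, -1.0]
finger_gap: 12.2
```

```bash
python3 avg.py
```

```text
24.25 [380.7 278.2  93.4] [-0.63  0.11 -1.2 ] [0.31 0.45 0.38] [-0.042  0.186 -0.02 ]
```

>>> carry_out:
  increments: "0 0 -0.02 0 0 0 0; 0 0 0 0 0 0 0; 0 0 0 0 0 0 0; 0 0 0 0 0 0 0; 0 0 0 0 0 0 0; 0 0 0 0 0 0 0; 0 0 0 0 0 0 0; 0 0 0 0 0 0 0"

```text
t: 25.3
tcp_pos: [380.8, 278.2, 92.9]
orientation: [0.669, 0.744, 0.001, 0.001]
wrist_force: [-1.6, -0.4, 0.2]
finger_gap: 12.1
```

```bash
python3 avg.py
```

```text
25.5 [380.8 278.2  92.9] [-1.5  -0.1  -0.15] [0.29 0.36 0.61] [-0.055  0.205 -0.024]
```

>>> carry_out:
  increments: "-0.02 0 0 0 0 0 0; 0 0 -0.02 0 0 0 0; 0 0 0 0 0 0 0; 0 0 0 0 0 0 0; 0 0 0 0 0 0 0; 0 0 0 0 0 0 0; 0 0 0 0 0 0 0; 0 0 0 0 0 0 0"

```text
t: 26.55
tcp_pos: [380.8, 278.3, 92.5]
orientation: [0.669, 0.744, 0.002, 0.002]
wrist_force: [-1.4, -1.1, 0.4]
finger_gap: 12.2
```

```bash
python3 avg.py
```

```text
26.75 [380.8 278.3  92.5] [-1.   -0.85  0.33] [0.49 0.22 0.65] [-0.072  0.077  0.02 ]
```

>>> carry_out:
  increments: "0 0 -0.02 0 0 0 0; 0 0 -0.01 0 0 0 0; 0 0 0 0 0 0 0; 0 0 0 0 0 0 0; 0 0 0 0 0 0 0; 0 0 0 0 0 0 0; 0 0 0 0 0 0 0; 0 0 0 0 0 0 0"

```text
t: 27.8
tcp_pos: [381.0, 278.4, 92.0]
orientation: [0.669, 0.744, 0.002, 0.002]
wrist_force: [-1.7, -1.4, 2.5]
finger_gap: 12.0
```

```bash
python3 avg.py; python3 st.py
python3 - <<'E'
from h import *
t=shot('top','top9').get('frame'); s=shot('scene','scene9').get('frame')
def g(im,x,y,w):
    a=cv2.resize(im[y:y+w,x:x+w],(400,400),interpolation=cv2.INTER_CUBIC)
    return np.clip(a*1.5,0,255).astype(np.uint8)
cv2.imwrite('pics/p9.png',np.hstack([g(t,155,220,120),g(s,290,110,120)]))
E
```

```text
28.0 [381.  278.3  92. ] [-1.63 -0.76  2.23] [0.22 0.55 0.24] [-0.141  0.177 -0.013]
t 28.05 tcp [381.  278.3  92. ] yaw 96.07 zax [ 5.8e-03  8.0e-04 -1.0e+00] j [ 0.49 -0.08 -0.31  1.34 -0.    0.38] F [-1.54 -0.83  1.98] M [-0.18  0.17 -0.09] gap 11.9
```

View pics/p9.png

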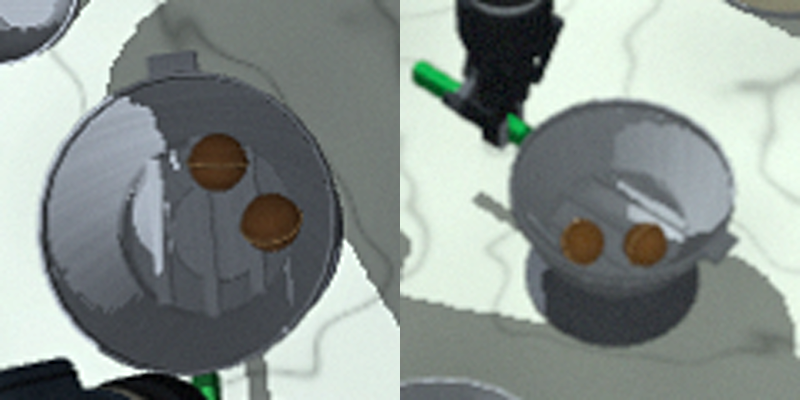

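>>> carry_out:
  increments: "0 0 0 0 0 0 0; 0 0 0 0 0 0 0; 0 0 0 0 0 0 0.4; 0 0 0 0 0 0 0.8; 0 0 0 0 0 0 1; 0 0 0 0 0 0 1; 0 0 0 0 0 0 1; 0 0 0 0 0 0 1"
  force: 20

```text
t: 29.15
tcp_pos: [381.4, 278.7, 91.1]
orientation: [0.669, 0.744, 0.003, 0.002]
wrist_force: [-0.1, 0.6, 0.5]
finger_gap: 85.4
```

```bash
python3 st.py
```

```text
t 29.15 tcp [381.4 278.7  91.1] yaw 96.06 zax [ 0.0062  0.0016 -1.    ] j [ 0.49 -0.08 -0.31  1.34 -0.    0.38] F [-0.09  0.58  0.5 ] M [-0.03 -0.03  0.  ] gap 85.4
```

>>> carry_out:
  increments: "0 0 0.1 0 0 0 1; 0 0 0.2 0 0 0 1; 0 0 0.3 0 0 0 1; 0 0 0.4 0 0 0 1; 0 0 0.5 0 0 0 1; 0 0 0.5 0 0 0 1; -0.3 -0.2 0.3 0 0 0 1; -0.3 -0.2 0.1 0 0 0 1"

```text
t: 30.15
tcp_pos: [352.5, 259.2, 222.3]
orientation: [0.669, 0.744, 0.006, 0.003]
wrist_force: [-0.0, -0.3, 0.4]
finger_gap: 85.6
```

>>> carry_out:
  increments: "-0.5 -0.3 0 0 0 0 1; -0.5 -0.3 0 0 0 0 1; -0.3 -0.2 0 0 0 0 1; 0 0 0 0 0 0 1; 0 0 0 0 0 0 1; 0 0 0 0 0 0 1; 0 0 0 0 0 0 1; 0 0 0 0 0 0 1"

```text
t: 31.15
tcp_pos: [288.6, 219.6, 230.6]
orientation: [0.669, 0.743, 0.012, 0.005]
wrist_force: [-0.2, 0.3, 0.1]
finger_gap: 85.4
```

```bash
python3 st.py
python3 - <<'E'
from h import *
t=shot('top','top10').get('frame'); s=shot('scene','scene10').get('frame')
def g(im,x,y,w):
    a=cv2.resize(im[y:y+w,x:x+w],(400,400),interpolation=cv2.INTER_CUBIC)
    return np.clip(a*1.5,0,255).astype(np.uint8)
cv2.imwrite('pics/p10.png',np.hstack([g(t,155,220,120),g(s,290,110,120)]))
E
```

```text
t 31.15 tcp [288.6 219.6 230.6] yaw 96.07 zax [ 0.0243  0.011  -0.9996] j [ 0.47 -0.41 -0.29  1.66 -0.    0.36] F [-0.15  0.32  0.13] M [0.01 0.03 0.01] gap 85.4
```

View pics/p10.png

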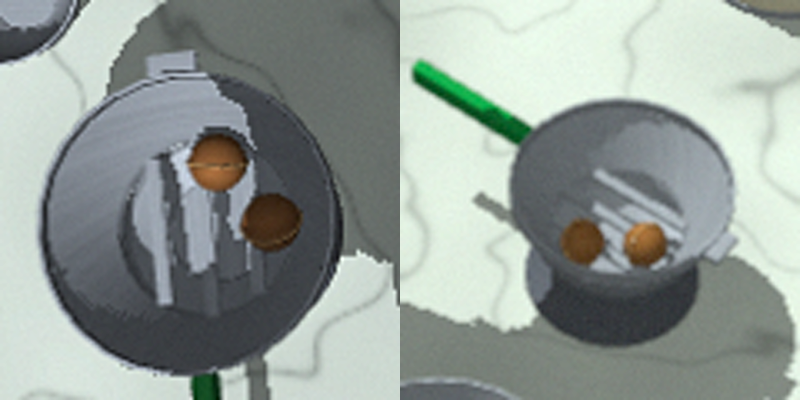

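View pics/scene10.png

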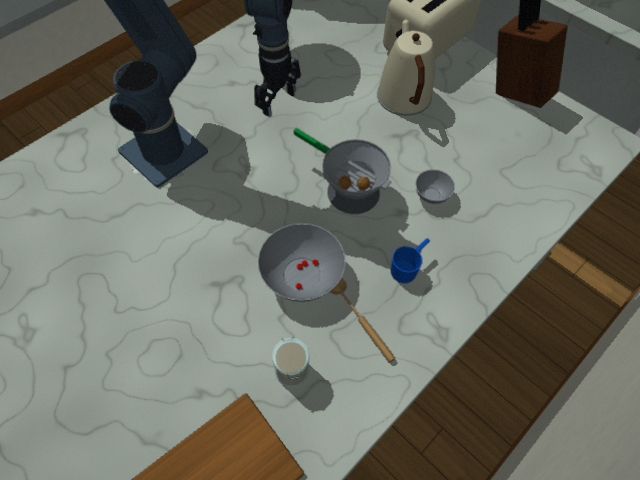

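```bash
cat >> ped.py <<'E'
print('SEATED')
k=400/120
pt=P(t,155,220,k,[(40,222),(342,225),(192,72),(185,375),(82,112),(295,115)])
ps=P(s,290,110,k,[(111,180),(335,190),(222,99)])
for z in (115,125,130): a=fr(pt,z); print(z,a.round(1))
print(circ(pt,89.5,125),circ(ps,89.5,125))
f=t['frame'].astype(int)
for c,n in((t,'t'),(s,'s')):
    f=c['frame'].astype(int); m=((f[...,1]>f[...,2]+40)&(f[...,1]>f[...,0]+30)).astype(np.uint8)
    v,u=np.nonzero(m); 
    for z in (110,120,130):
        q=np.array([onz(c,a,b,z)[:2] for a,b in zip(u,v)]); mu=q.mean(0); w=np.linalg.svd(q-mu)[2][0]; a=(q-mu)@w
        print(n,z,mu.round(1),(mu+w*a.min()).round(1),(mu+w*a.max()).round(1))
E
python3 ped.py | sed -n '/SEATED/,$p'
```

```text
SEATED
115 [503.5 294.7  92.2]
125 [503.  291.9  91.2]
130 [502.7 290.5  90.7]
(array([503.2, 292.1]), array([0.4, 3.9, 0. , 1.2, 4.2, 0.1])) (array([502.4, 291.5]), array([-0.1, -0.1, -0. ]))
t 110 [334.  277.5] [386.9 284.7] [289.5 271.4]
t 120 [335.4 274.9] [387.7 282. ] [291.4 268.9]
t 130 [336.7 272.3] [388.4 279.3] [293.2 266.4]
s 110 [343.4 276.6] [283.4 270.9] [402.4 282.1]
s 120 [349.7 270.3] [290.1 264.7] [408.1 275.9]
s 130 [355.9 264.1] [296.8 258.5] [413.8 269.6]
```

```bash
python3 w.py | tail -3; python3 -c "
from h import *
print(order.finish_job())"
```

```text
[366. 240.] [298. 286.] gap 3.3 [607. -28.   9.]
[331. 248.] [315. 262.] gap 3.1 [589.  50.  12.]
[344. 257.] [302. 265.] gap 3.1 [569.  21.   9.]
the job is handed in; nothing more can be done
None
```

I gripped the sieve by its handle and shook it level over the large bowl. I then lowered it into the pedestal bowl until contact was felt, let go and backed the arm away. I handed the job in at about 31 s of the allowed 64 s; no verdict was reported.

- **Weights:** all four show in the large bowl in both views, two of them touching, and none are in the sieve.
- **Walnuts:** both are still in the sieve.
- **Seating:** contact was felt as the tool reached 93 mm height. By the wrist-force change, the sieve was pressed on the pedestal bowl with roughly 5 N at most. It is centred to about 1 mm by the rim fits.
- **Level:** the handle end's height suggests the sieve is level within a few hundredths of a radian. This is a rough estimate, because the cameras read heights about 5 mm low and differ by 2 to 5 mm sideways.
- **Other things:** by eye, the large bowl and the bystanders stand where they were, and the gripper is open and clear of everything.

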